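# Find the loaded lens case by heft and take the objective out

## Robot

A 6-joint arm with a two-finger parallel gripper is mounted at the origin on the work surface. World frame = base frame: x ahead of the robot, y to its left, z up, the work surface at z = 0. Lengths are in m, angles in rad, forces in N, time in s.
With the tool pointing down it reaches from about 0.425 to 0.95 m from the base axis. Payload 14.7 kg.
Tool frame: the origin (TCP) lies at the very end of the fingers, on their centre line; the grasp point (between the pads) lies 19 mm behind it (manip.hold_point_z is the distance from the TCP to the grasp point, in m); x points along the fingers, y is the direction in which the jaws open and shut, and the axes are right-handed (so a half turn about x gives the same grasp; the last joint's range is limited). The gripper opens to 85 mm and grips with 20 to 120 N. Pads are 22 mm wide; open, the fingers measure 114 mm over their backs; the gripper's body (76 mm by 85 mm) begins 54 mm behind the grasp point. The pads swing forward as they close: fully open they stand 13 mm farther back than shut.
Start: joints at [-1.297, 0.48, 1.596, -0, 1.065, -0.047], TCP at [0.205, -0.617, 0.231] pointing down, gripper open.
Joint ranges: [-2.75, 2.75], [-0.82, 2.05], [0.23, 2.67], [-1.56, 4.7], [0.09, 2.69], [-2.92, 2.92]. Speed limits (rad/s): [1.89, 1.89, 2.39, 3.01, 3.01, 3.01].

## Interface

Orientations are given as a unit quaternion [x, y, z, w].
In Python, from workcell import readout, eyes, manip gives the robot as it stands. The module is installed in compiled form; this text tells all that it offers.
- The arm moves only by the tool carry_out, never from a script. Its argument "moves" is a list that holds one entry, the list of rows, each a list of 5 numbers: the finger opening in m, from 0 to 0.0854, then the shift along the tool's x, y, z in m, then the turn about the tool's x in degrees. In form: [[[fingers, tx, ty, tz, spin], ...]]. A call has 1 to 20 rows; each row is the pose to reach, as a shift and turn from the pose measured when the call began, along the tool's axes at that moment; what a row does not reach only later rows make up. A row lasts 1/12 s, in which the tool goes at most 41.7 mm and 7.16 degrees, less where a joint would pass 70% of its speed; a pose out of reach is approached as far as the arm can. A call with a gripper value outside its range is refused whole. The fingers move at their own pace and stop on an object; the grip force is fixed at half the most. Time passes only in rows, so rows that repeat a pose let the fingers close. It gives the time, the measured TCP pose, the force and the opening at its end, in the units of the state.
- readout.sense(): the state, without advancing time (a new reading comes with each control period).
- eyes.snapshot(name): name is "scene" or "top" or "wrist"; returns a dict with "color" (420x560x3 uint8, red, green, blue), "camera_matrix" (3x3 intrinsics, pixels), "distortion" ([k1, k2, p1, p2, k3] as OpenCV has them; the pictures are not rectified), "R" (3x3) and "t" (3): a world point X has camera coordinates R X + t. Camera axes: x right, y down, z forward; pixel columns grow to the right and rows downward; lengths in m; the calibration is good to about 2 mm. A picture is of the moment at which its call begins. There is no depth.
- manip.close_job(): hands the job in, once; it reports no verdict.
The state is a dict: "clock": time; "qpos": joint angles; "joint_vel": joint speeds; "joint_torque": joint torques, N m; "tool_pos": TCP position; "tool_rot": TCP orientation; "ft_force": force on the tool from outside, world axes, zero at the start; "wrist_torque": the same for the moment, N m; "finger_gap": opening from 0.0 (shut) to 1.0 (fully open).
Only numpy, scipy, OpenCV 4.12 (cv2) and the standard library are available. Lean on these libraries where they do the work, as an engineer would, in place of code of your own. Each camera call takes 0.05 s, during which the arm holds its last target.

## Task

Only one of the three identical closed lens cases still holds the auxiliary objective for the microscope. Find it by heft, tipping or lifting a case just a little by its handle and letting it down again, and leave the empty ones unopened so that they stay free of dust; then swing the lid of the loaded case well open, lift the objective out and stand it gently, upright, on the middle of the round blue lens rest. Leave the cases standing flat in their places, the empty ones shut, and the other things on the bench undisturbed.

Things in the scene. Friction and masses are not known exactly. Their poses are not given: they have to be found in the camera images.
- mat: Grey anti-slip mat, 190 x 510 x 3 mm, fixed to the bench; origin at the centre of its underside, x away from the robot, y to the left. On it, fronts to the robot, stand, side by side, three identical loose closed lens cases (black base, grey lid) 110 (x) x 140 (y) x 78 mm high, 165 mm from one centre to the next. Heights below are above the mat's top.
- place_1 (a point): Centre of the left (+y) place on the mat's top: a case stands centred and square on it at the start. Its base is 38 mm high with 4 mm floor and walls; its lid is 40 mm deep. An empty case weighs 300 g. Which case is loaded changes from start to start. The three places share the mat's axes.
- place_2 (a point): Centre of the middle place, 165 mm from place_1, with an identical case. The objective in the loaded case is a black cylinder with silver rings at its top, 54 mm in diameter, 64 mm high, 380 to 540 g. It stands at the case's centre on the floor (top at 68 mm), in a 58 mm square foam pocket.
- place_3 (a point): Centre of the right (-y) place, 165 mm from place_2, with an identical case. The foam's top is at 26 mm, the base's rim at 38 mm, so with the lid open the objective stands 30 mm proud of the rim. Above the foam there are 39 mm between it and the left and right walls, 24 mm to the front and rear walls.
- handle (a point): Middle of the yellow carry handle of the case on place_2 at the start (fixed point: 74 mm in front of (-x) the place's centre, 34 mm to its left (+y), at 28 mm); the others have it alike. A level U jutting 32 mm from the base's front, 40 mm wide, bars 8 x 8 mm, pivoting up and down at the wall. Pinched across its width and raised, it tips the case about its far bottom edge with the lid shut.
- blue_tab (a point): Middle of the blue tab of the case on place_2 at the start (fixed point: 64 mm in front of (-x) the place's centre, 48 mm to its right (-y), at 42.5 mm); the others have it alike. It juts 18 mm from the lid's front, 28 mm wide, 8 mm thick. Raised from below or pinched across its width, with under 1 N, it swings the lid open in an arc of 119 mm radius about the hinge.
- hinge (a point): Middle of the lid hinge of the case on place_2 (fixed point: 55 mm beyond (+x) the place's centre, at 38 mm); the others have it alike. Its axis is the mat's y; the lid opens up and away from the robot through 109 degrees, weighs 70 g, moves freely: let go short of about 70 degrees it falls shut, past that it falls open. Raising a handle takes 1.1 to 1.9 N on an empty case, 3.2 to 5 N on the loaded one.
- rest_top (a point): Centre of the top of the round blue lens rest, a disc 110 mm in diameter and 6 mm thick, fixed to the bench; the point is 6 mm above the bench.
- dish: Closed petri dish, 95 mm in diameter, 18 mm high, loose; origin at the centre of its underside. Not to be disturbed.
- counter: Cream cell counter with coloured keys, 70 x 110 x 31 mm, loose; origin at the centre of its underside. Not to be disturbed.
- bottle: White bottle with a blue cap, 64 mm in diameter, 151 mm high, loose; origin at the centre of its underside. Not to be disturbed.
Mind the look-alikes: they are no part of the job. There is more than one size of the part that bears rest_top; the job needs the middle-sized.

How it is judged:
On the way, in this order (a step that is already met when the one before it is completed fails the run):
1. the loaded case has been hefted: tipped or lifted at least a little with its lid still shut ((angle between case_loaded_c0's own z axis and vertical above 0.025 rad or z of case_loaded_c0 in the frame of place_2 above 0.005 m) and angle between lid_loaded_c0's own z axis and vertical below 0.5 rad and distance between lid_loaded_c0 and case_loaded_c0 below 0.079 m), for 0.2 s.
2. the lid of the loaded case has been swung well open, the objective still in its foam and the case down again (angle between lid_loaded_c0's own z axis and vertical above 1 rad and angle between case_loaded_c0's own z axis and vertical below 0.05 rad and horizontal distance between objective_c0 and case_loaded_c0 below 0.01 m), for 0.2 s.
3. the objective has been lifted clear of its case (height (world z) of objective_c0 above 0.09 m), for 0.1 s.
At the end, for the whole second after the job is handed in: The objective stands upright (within 6 degrees, foot down) on the lens rest, within 25 mm of its centre; all cases stand flat within 25 mm of where they were, the two empty ones shut (the loaded one may stay open); dish, counter and bottle are within 20 mm of where they were; all at rest (horizontal distance between objective_c0 and rest_top below 0.025 m and z of objective_c0 in the frame of rest_top between 0.027 and 0.038 m and angle between objective_c0's own z axis and vertical below 0.1 rad and angle between each of case_empty1_c0, case_loaded_c0, case_empty2_c0's own z axis and vertical below 0.03 rad and distance of each of case_empty1_c0, case_loaded_c0, case_empty2_c0 from where it was at the start of the episode below 0.025 m and angle between each of lid_empty1_c0, lid_empty2_c0's own z axis and vertical below 0.05 rad and distance of each of dish, counter, bottle from where it was at the start of the episode below 0.02 m); the robot touches nothing.
It fails at once if the lid of an empty case opened by more than about 15 degrees (distance between lid_empty1_c0 and case_empty1_c0 above 0.088 m or distance between lid_empty2_c0 and case_empty2_c0 above 0.088 m).
It fails at once if a case tipped by more than 25 degrees (angle between any of case_empty1_c0, case_loaded_c0, case_empty2_c0's own z axis and vertical above 0.44 rad).
It fails at once if the objective tipped by more than 45 degrees (angle between objective_c0's own z axis and vertical above 0.785 rad).
It fails at once if the objective let go more than 15 mm above the lens rest, or rammed onto it with more than 40 N (contact force between rest and anything else above 40 N or (contact force between the fingers and objective_c0 below 0.02 N and z of objective_c0 in the frame of rest_top above 0.047 m and horizontal distance between objective_c0 and rest_top below 0.06 m)).
It fails at once if dish, counter or bottle shifted by more than 20 mm (distance of any of dish, counter, bottle from where it was at the start of the episode above 0.02 m).
It also fails if it takes over 69 s, if anything falls off the work surface, if the arm or the gripper's body presses on something with over 40 N, if the wrist force passes 120 N, or if a joint passes its speed limit or range.

## Working session

There is one attempt and no reset: what is moved stays moved. The work goes in short steps, Python scripts to look and compute and a tool call to move; the robot and the scene stay as the last step left them, time stands still between calls to the robot, and variables do not carry over. Pictures are saved under pics/ and viewed, and the job is handed in when it is done.

Besides the shell and the picture viewer there is one more tool, called after "Emit:" by a JSON object that holds its "name" and its "arguments". carry_out: Moves the arm, as the interface text tells. Its arguments: {"type":"object","properties":{"moves":{"type":"array","items":{"type":"array","items":{"type":"array","items":{"type":"number"}}}}},"required":["moves"]}

```bash
mkdir -p pics
python3 - <<'E'
from workcell import readout, eyes, manip
import cv2,numpy as np
s=readout.sense()
for k,v in s.items(): print(k,np.round(v,4))
print(manip.hold_point_z)
for n in ["scene","top","wrist"]:
    d=eyes.snapshot(n); cv2.imwrite(f"pics/{n}0.png",d["color"][:,:,::-1])
    print(n,np.round(d["camera_matrix"],1).tolist(),d["distortion"],np.round(d["R"],3).tolist(),np.round(d["t"],3))
E
```

```text
clock 0.0
qpos [-1.2966  0.4809  1.5969  0.      1.0651 -0.0466]
joint_vel [-0.0002 -0.0009 -0.0017  0.0004  0.     -0.0009]
joint_torque [ 6.00000e-04 -9.50642e+01 -4.30179e+01 -1.00000e-04  1.24000e-02
  0.00000e+00]
tool_pos [ 0.2049 -0.6164  0.2307]
tool_rot [-0.698  -0.1134  0.6981 -0.1125]
ft_force [-0.292  -0.2609  0.2145]
wrist_torque [ 0.0572 -0.0092  0.0062]
finger_gap 0.9983
0.0187
scene [[490.2, 0.0, 277.5], [0.0, 490.2, 211.0], [0.0, 0.0, 1.0]] [-0.13498229  0.          0.          0.          0.        ] [[-0.81, 0.587, 0.009], [0.394, 0.555, -0.733], [-0.435, -0.59, -0.68]] [ 0.414 -0.2    1.999]
top [[504.2, 0.0, 285.6], [0.0, 504.2, 207.4], [0.0, 0.0, 1.0]] [-0.04913589  0.          0.          0.          0.        ] [[-0.027, -0.999, -0.027], [-0.995, 0.03, -0.094], [0.095, 0.024, -0.995]] [0.076 0.533 1.302]
wrist [[353.9, 0.0, 284.2], [0.0, 353.9, 207.2], [0.0, 0.0, 1.0]] [0.0022537 0.        0.        0.        0.       ] [[0.316, -0.949, -0.001], [-0.9, -0.3, 0.315], [-0.299, -0.098, -0.949]] [-0.649 -0.042  0.379]
```

View pics/scene0.png

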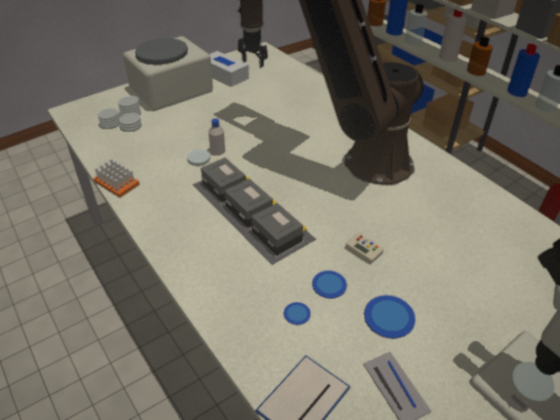

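View pics/top0.png

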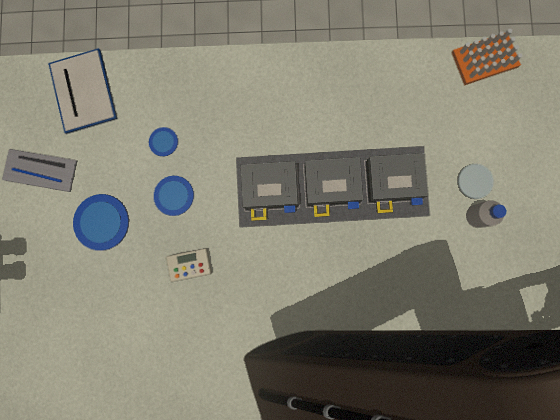

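View pics/wrist0.png

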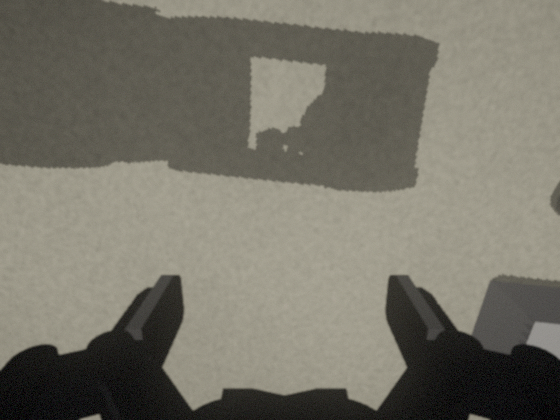

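```bash
cat > h.py <<'E'
from workcell import readout, eyes, manip
import cv2,numpy as np
from scipy.spatial.transform import Rotation as Rn
def ray(d,px,z):
    px=np.array(px,float).reshape(-1,1,2)
    n=cv2.undistortPoints(px,d["camera_matrix"],d["distortion"]).reshape(-1,2)
    v=np.c_[n,np.ones(len(n))]@d["R"]
    c=-d["R"].T@d["t"]
    k=(np.atleast_1d(z)-c[2])/v[:,2]
    return c+v*k[:,None]
def proj(d,X):
    X=np.atleast_2d(X).astype(float)
    p,_=cv2.projectPoints(X,cv2.Rodrigues(d["R"])[0],d["t"],d["camera_matrix"],d["distortion"])
    return p.reshape(-1,2)
def hsv(d): return cv2.cvtColor(d["color"],cv2.COLOR_RGB2HSV)
def blobs(m,amin=20):
    n,l,st,c=cv2.connectedComponentsWithStats(m.astype(np.uint8))
    return [(st[i,4],c[i],st[i,:4],l==i) for i in range(1,n) if st[i,4]>=amin]
def save(d,n,box=None,f=1):
    im=d["color"][:,:,::-1]
    if box: im=im[box[1]:box[3],box[0]:box[2]]
    cv2.imwrite("pics/"+n+".png",cv2.resize(im,None,fx=f,fy=f,interpolation=cv2.INTER_CUBIC))
def totool(dw,s=None):
    s=s or readout.sense(); return Rn.from_quat(s["tool_rot"]).inv().apply(dw)
E
python3 - <<'E'
from h import *
for n in ["top","scene"]:
    d=eyes.snapshot(n); H=hsv(d); h,s,v=cv2.split(H)
    print(n)
    y=cv2.inRange(H,(20,120,80),(35,255,255)); 
    for a,c,b,m in blobs(y): print("Y",a,c.round(1),b,ray(d,c,0.031).round(4))
    bl=cv2.inRange(H,(100,120,60),(125,255,255))
    for a,c,b,m in blobs(bl): print("B",a,c.round(1),b,"z6",ray(d,c,0.006).round(4),"tab",ray(d,c,0.0495).round(4))
d=eyes.snapshot("top")
save(d,"topmat",(225,135,445,240),3.6)
save(d,"topR",(440,140,540,240),5)
E
```

```text
top
Y 106 [384.6 207.9] [377 201  16  12] [[ 0.525 -0.198  0.031]]
Y 106 [321.2 211.7] [314 205  16  12] [[ 0.52   -0.0321  0.031 ]]
Y 105 [258.5 215.2] [251 208  16  13] [[0.5157 0.1326 0.031 ]]
B 205 [ 98.8 101. ] [64 49 52 84] z6 [[0.8492 0.5734 0.006 ]] tab [[0.835  0.5558 0.0495]]
B 637 [162.8 141.5] [149 128  29  28] z6 [[0.7274 0.3926 0.006 ]] tab [[0.7171 0.3808 0.0495]]
B 115 [ 36.7 174.7] [ 12 168  49  14] z6 [[0.6474 0.7469 0.006 ]] tab [[0.6396 0.7236 0.0495]]
B 1216 [173.2 195.1] [154 176  39  39] z6 [[0.5788 0.3646 0.006 ]] tab [[0.5733 0.3537 0.0495]]
B 2418 [100.3 221.8] [ 73 194  55  56] z6 [[0.5121 0.5654 0.006 ]] tab [[0.5088 0.548  0.0495]]
B 75 [416.6 201. ] [411 198  12   7] z6 [[ 0.5432 -0.2884  0.006 ]] tab [[ 0.5388 -0.2781  0.0495]]
B 74 [352.8 204.9] [348 202  11   7] z6 [[ 0.5378 -0.1181  0.006 ]] tab [[ 0.5336 -0.1133  0.0495]]
B 69 [289.1 208.7] [284 205  11   8] z6 [[0.5327 0.0524 0.006 ]] tab [[0.5287 0.0516 0.0495]]
B 138 [498.9 210.7] [493 205  13  13] z6 [[ 0.5105 -0.507   0.006 ]] tab [[ 0.5072 -0.4896  0.0495]]
scene
B 549 [396.4  16.4] [387   0  
[... 354 characters left out ...]
7 -0.0693  0.0495]]
B 66 [223.2  60.4] [215  57  18   8] z6 [[ 0.0418 -1.1564  0.006 ]] tab [[ 0.0867 -1.0768  0.0495]]
B 267 [423.3  98.7] [412  85  22  28] z6 [[-0.5538 -0.2401  0.006 ]] tab [[-0.4874 -0.1936  0.0495]]
B 31 [215.  121.9] [212 119   6   7] z6 [[ 0.3969 -0.6389  0.006 ]] tab [[ 0.429  -0.578   0.0495]]
B 684 [329.  284.1] [313 271  33  27] z6 [[0.5798 0.3686 0.006 ]] tab [[0.6053 0.3931 0.0495]]
B 1602 [389.2 316.4] [365 296  50  42] z6 [[0.5134 0.5681 0.006 ]] tab [[0.5413 0.5854 0.0495]]
B 419 [296.6 313. ] [284 303  26  21] z6 [[0.7287 0.3961 0.006 ]] tab [[0.7488 0.4197 0.0495]]
B 85 [402.  384.7] [389 362  26  45] z6 [[0.6431 0.7481 0.006 ]] tab [[0.6663 0.7589 0.0495]]
```

View pics/topmat.png

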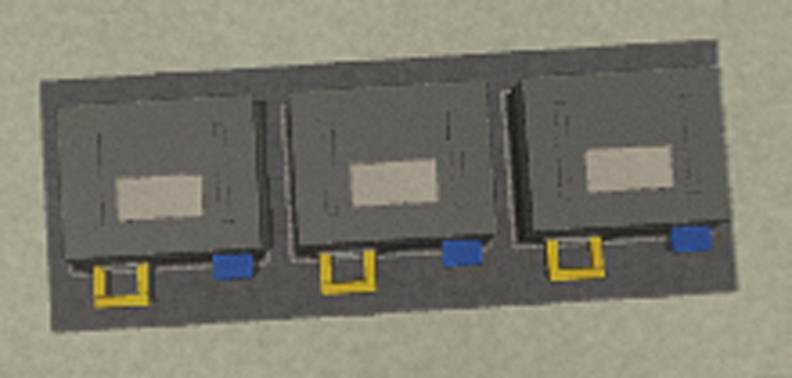

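```bash
cat >> h.py <<'E'
YAW=0.029
P2=np.array([0.5956,-0.0638]); MX=np.array([np.cos(YAW),np.sin(YAW)]); MY=np.array([-np.sin(YAW),np.cos(YAW)])
P=[None,P2+0.165*MY,P2,P2-0.165*MY]
def goto(x,y,z,yaw=YAW):
    """print tool shift and spin so that jaw axis is along world yaw dir"""
    s=readout.sense(); M=Rn.from_quat(s["tool_rot"])
    t=totool(np.array([x,y,z])-s["tool_pos"],s)
    A=M.as_matrix(); want=np.array([-np.sin(yaw),np.cos(yaw),0])
    w=A.T@want; ang=np.degrees(np.arctan2(w[2],w[1])); ang=(ang+90)%180-90
    print("shift",t.round(4),"spin",ang.round(2),"| pos",s["tool_pos"].round(4),"xaxis",A[:,0].round(3),"y",A[:,1].round(3),"gap",round(float(s["finger_gap"]),3),"F",np.round(s["ft_force"],2),"t",s["clock"],"q6",s["qpos"][5].round(3))
E
python3 - <<'E'
from h import *
print(P)
goto(0.5194,-0.198,0.13)
goto(0.5194,-0.198,0.23)
E
```

```text
[None, array([0.59081567, 0.10113062]), array([ 0.5956, -0.0638]), array([ 0.60038433, -0.22873062])]
shift [ 0.1012 -0.2981 -0.4304] spin 16.72 | pos [ 0.2049 -0.6167  0.2311] xaxis [-0.  0. -1.] y [ 0.315 -0.949 -0.   ] gap 0.999 F [ 0.4  -0.29  0.17] t 0.3 q6 -0.047
shift [ 0.0012 -0.2982 -0.4304] spin 16.72 | pos [ 0.2049 -0.6167  0.2311] xaxis [-0.  0. -1.] y [ 0.315 -0.949 -0.   ] gap 0.999 F [ 0.4  -0.29  0.17] t 0.3 q6 -0.047
```

Emit:
{"name": "carry_out", "arguments": {"moves": [[[0.065,0.0,-0.298,-0.43,16.7],[0.065,0.0,-0.298,-0.43,16.7],[0.065,0.0,-0.298,-0.43,16.7],[0.065,0.0,-0.298,-0.43,16.7],[0.065,0.0,-0.298,-0.43,16.7],[0.065,0.0,-0.298,-0.43,16.7],[0.065,0.0,-0.298,-0.43,16.7],[0.065,0.0,-0.298,-0.43,16.7],[0.065,0.0,-0.298,-0.43,16.7],[0.065,0.0,-0.298,-0.43,16.7],[0.065,0.0,-0.298,-0.43,16.7],[0.065,0.0,-0.298,-0.43,16.7],[0.065,0.0,-0.298,-0.43,16.7],[0.065,0.1,-0.298,-0.43,16.7],[0.065,0.1,-0.298,-0.43,16.7],[0.065,0.1,-0.298,-0.43,16.7],[0.065,0.1,-0.298,-0.43,16.7]]]}}

```text
clock: 1.72
tool_pos: [0.5167, -0.1969, 0.1275]
tool_rot: [-0.705, -0.012, 0.709, -0.009]
ft_force: [-0.9, 0.4, -0.5]
finger_gap: 0.762
```

Run:
```python
from h import *
goto(0.5194,-0.198,0.015)
d=eyes.snapshot("wrist"); save(d,"w1")
```

```text
shift [ 0.1125  0.0015 -0.0033] spin 0.05 | pos [ 0.5167 -0.1969  0.1275] xaxis [-0.006  0.003 -1.   ] y [ 0.03  -1.    -0.003] gap 0.762 F [-0.87  0.42 -0.48] t 1.7167 q6 1.121
```

View pics/w1.png

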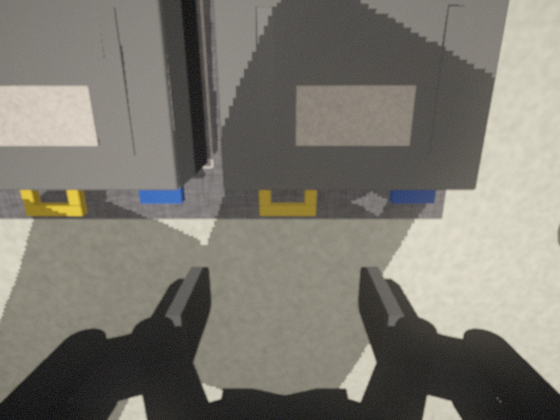

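Emit:
{"name": "carry_out", "arguments": {"moves": [[[0.065,0.04,0.001,-0.003,0],[0.065,0.08,0.001,-0.003,0],[0.065,0.1,0.001,-0.003,0],[0.065,0.112,0.001,-0.003,0],[0.065,0.112,0.001,-0.003,0],[0.02,0.112,0.001,-0.003,0],[0.02,0.112,0.001,-0.003,0],[0.02,0.112,0.001,-0.003,0],[0.02,0.112,0.001,-0.003,0],[0.02,0.112,0.001,-0.003,0],[0.02,0.112,0.001,-0.003,0],[0.02,0.112,0.001,-0.003,0]]]}}

```text
clock: 2.77
tool_pos: [0.5219, -0.199, 0.0198]
tool_rot: [-0.707, -0.011, 0.707, -0.01]
ft_force: [-1.9, -0.3, 7.1]
finger_gap: 0.447
```

Run:
```python
from h import *
goto(0.5194,-0.198,0.015)
d=eyes.snapshot("wrist"); save(d,"w2")
goto(0.5194,-0.198,0.015)
```

```text
shift [ 0.0048 -0.0011  0.0025] spin 0.03 | pos [ 0.5219 -0.199   0.0198] xaxis [-0.     0.001 -1.   ] y [ 0.03  -1.    -0.001] gap 0.447 F [-1.86 -0.33  7.06] t 2.7667 q6 1.122
shift [ 0.0048 -0.001   0.0025] spin 0.03 | pos [ 0.5219 -0.199   0.0198] xaxis [-0.001  0.001 -1.   ] y [ 0.03  -1.    -0.001] gap 0.452 F [0.21 0.69 6.42] t 2.8167 q6 1.122
```

View pics/w2.png

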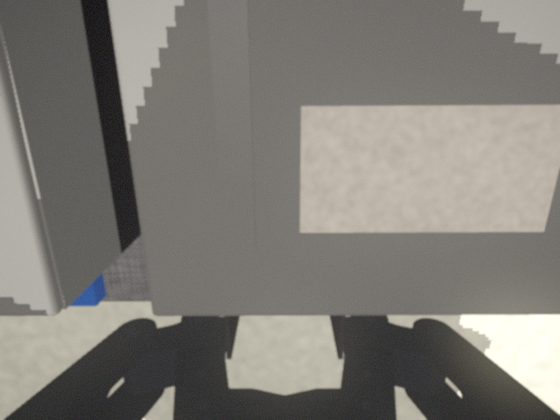

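Emit:
{"name": "carry_out", "arguments": {"moves": [[[0.02,-0.003,0,0,0],[0.02,-0.005,0,0,0],[0.02,-0.005,0,0,0],[0.02,-0.005,0,0,0]]]}}

```text
clock: 3.15
tool_pos: [0.5226, -0.1992, 0.0255]
tool_rot: [0.707, 0.01, -0.707, 0.011]
ft_force: [3.4, -0.1, -4.2]
finger_gap: 0.45
```

Run:
```python
from h import *
goto(0.5194,-0.198,0.015)
for i in range(2):
  d=eyes.snapshot("top"); goto(0.5194,-0.198,0.015)
save(d,"t3",(225,135,445,240),3.6)
```

```text
shift [ 0.0105 -0.0013  0.0031] spin 0.04 | pos [ 0.5226 -0.1992  0.0255] xaxis [ 0.001 -0.    -1.   ] y [ 0.03 -1.    0.  ] gap 0.45 F [ 3.42 -0.08 -4.19] t 3.15 q6 1.122
shift [ 0.0102 -0.0013  0.0029] spin 0.03 | pos [ 0.5224 -0.1992  0.0252] xaxis [ 0.001  0.    -1.   ] y [ 0.03 -1.   -0.  ] gap 0.447 F [ 2.17  0.17 -4.85] t 3.2 q6 1.122
shift [ 0.01   -0.0012  0.0027] spin 0.03 | pos [ 0.5222 -0.1991  0.025 ] xaxis [ 0.  0. -1.] y [ 0.03 -1.   -0.  ] gap 0.447 F [ 2.52 -0.2  -5.16] t 3.25 q6 1.122
```

View pics/t3.png

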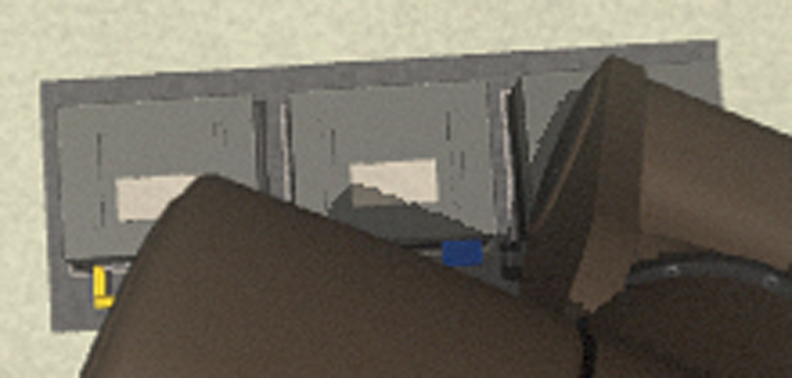

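Emit:
{"name": "carry_out", "arguments": {"moves": [[[0.02,-0.002,0,0,0],[0.02,-0.004,0,0,0],[0.02,-0.005,0,0,0],[0.02,-0.005,0,0,0],[0.02,-0.005,0,0,0]]]}}

```text
clock: 3.67
tool_pos: [0.5221, -0.1991, 0.03]
tool_rot: [0.707, 0.011, -0.707, 0.01]
ft_force: [2.4, 0.3, -5.4]
finger_gap: 0.449
```

Run:
```python
from h import *
goto(0.5194,-0.198,0.015)
for i in range(3):
  d=eyes.snapshot("scene"); goto(0.5194,-0.198,0.015)
save(d,"s4",(180,140,330,270),5)
d=eyes.snapshot("wrist"); save(d,"w4")
```

```text
shift [ 0.015  -0.0011  0.0027] spin 0.04 | pos [ 0.5221 -0.1991  0.03  ] xaxis [ 0.  0. -1.] y [ 0.03 -1.   -0.  ] gap 0.449 F [ 2.39  0.34 -5.44] t 3.6667 q6 1.122
shift [ 0.015  -0.0011  0.0027] spin 0.03 | pos [ 0.5221 -0.199   0.03  ] xaxis [-0.  0. -1.] y [ 0.03 -1.   -0.  ] gap 0.45 F [ 1.83 -0.5  -4.69] t 3.7167 q6 1.122
shift [ 0.0149 -0.0011  0.0026] spin 0.04 | pos [ 0.5221 -0.199   0.0299] xaxis [-0.  0. -1.] y [ 0.03 -1.   -0.  ] gap 0.449 F [ 1.36  1.14 -4.6 ] t 3.7667 q6 1.122
shift [ 0.0149 -0.0011  0.0027] spin 0.03 | pos [ 0.5221 -0.1991  0.0299] xaxis [-0.  0. -1.] y [ 0.03 -1.   -0.  ] gap 0.447 F [ 2.31  0.1  -3.72] t 3.8167 q6 1.122
```

View pics/s4.png

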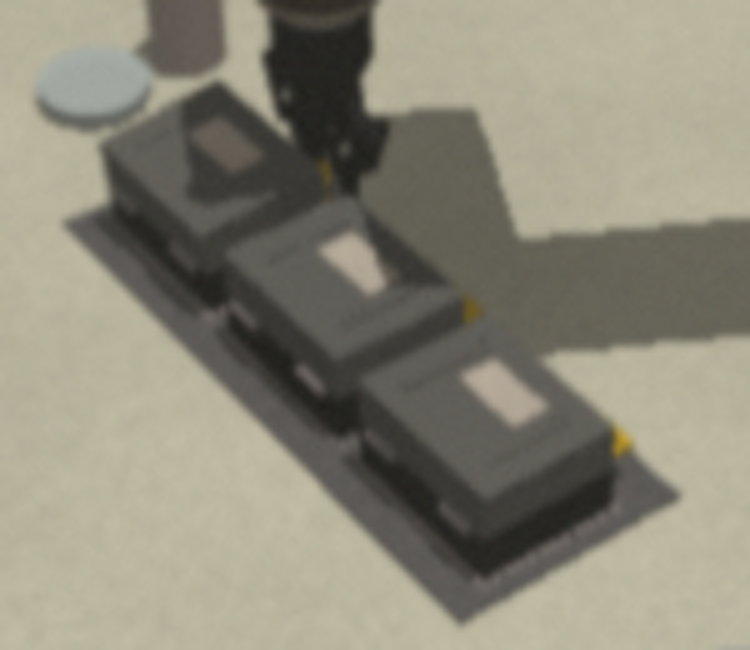

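View pics/w4.png

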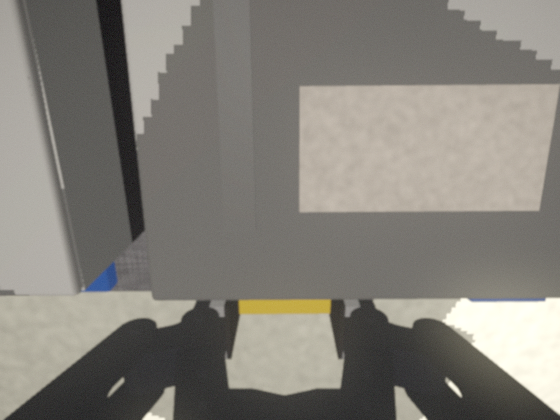

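Run:
```python
from h import *
a=cv2.imread("pics/scene0.png"); d=eyes.snapshot("scene"); b=d["color"][:,:,::-1]
c=np.hstack([cv2.resize(x[145:215,190:270],None,fx=5,fy=5,interpolation=cv2.INTER_CUBIC) for x in (a,b)])
cv2.imwrite("pics/cmp.png",c)
goto(0.5194,-0.198,0.015)
```

```text
shift [ 0.0149 -0.0011  0.0026] spin 0.03 | pos [ 0.522  -0.1991  0.0299] xaxis [-0.  0. -1.] y [ 0.03 -1.   -0.  ] gap 0.444 F [ 1.6  -1.29 -5.07] t 3.9167 q6 1.122
```

View pics/cmp.png

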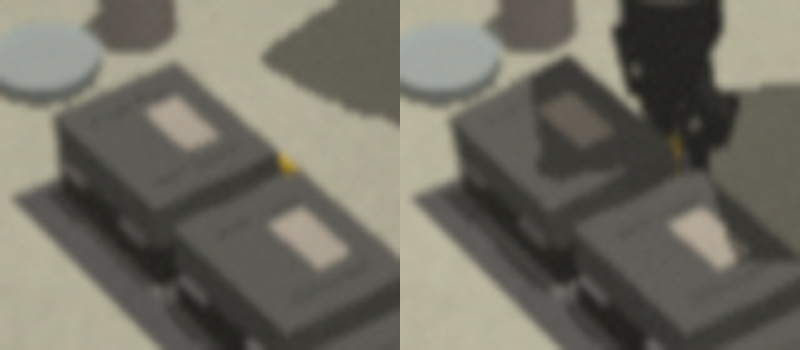

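Emit:
{"name": "carry_out", "arguments": {"moves": [[[0.02,0.002,0,0,0],[0.02,0.004,0,0,0],[0.02,0.006,0,0,0],[0.02,0.008,0,0,0],[0.02,0.009,0,0,0],[0.02,0.009,0,0,0],[0.065,0.009,0,0,0],[0.065,0.009,0,0,0],[0.065,0.009,0,0,0],[0.065,0.009,0,0,0],[0.065,-0.02,0,0,0],[0.065,-0.06,0,0,0],[0.065,-0.1,0,0,0],[0.065,-0.1,0,0,0],[0.065,-0.1,0,0,0],[0.065,-0.1,0,0,0]]]}}

```text
clock: 5.25
tool_pos: [0.5222, -0.1991, 0.1302]
tool_rot: [0.707, 0.01, -0.707, 0.01]
ft_force: [0.6, 0.7, -0.4]
finger_gap: 0.761
```

Run:
```python
from h import *
goto(0.5194,-0.198,0.015)
for i in range(3):
  d=eyes.snapshot("wrist"); goto(0.5194,-0.198,0.015)
save(d,"w5")
d=eyes.snapshot("scene"); save(d,"s5",(180,140,330,270),5)
```

```text
shift [ 0.1152 -0.0012  0.0029] spin 0.04 | pos [ 0.5222 -0.1991  0.1302] xaxis [ 0.001 -0.    -1.   ] y [ 0.03 -1.    0.  ] gap 0.761 F [ 0.58  0.67 -0.42] t 5.25 q6 1.122
shift [ 0.1144 -0.0009  0.0022] spin 0.04 | pos [ 0.5217 -0.1989  0.1294] xaxis [-0.001  0.001 -1.   ] y [ 0.03  -1.    -0.001] gap 0.763 F [0.65 0.16 0.13] t 5.3 q6 1.122
shift [ 0.1139 -0.0008  0.0019] spin 0.03 | pos [ 0.5215 -0.1988  0.1289] xaxis [-0.002  0.001 -1.   ] y [ 0.03  -1.    -0.001] gap 0.763 F [-0.85 -0.08  0.7 ] t 5.35 q6 1.122
shift [ 0.1138 -0.0007  0.0018] spin 0.04 | pos [ 0.5214 -0.1988  0.1288] xaxis [-0.002  0.001 -1.   ] y [ 0.03  -1.    -0.001] gap 0.763 F [ 0.81 -0.06  0.23] t 5.4 q6 1.122
```

View pics/w5.png

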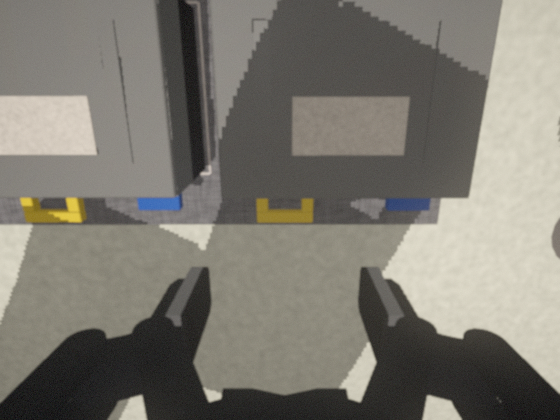

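View pics/s5.png

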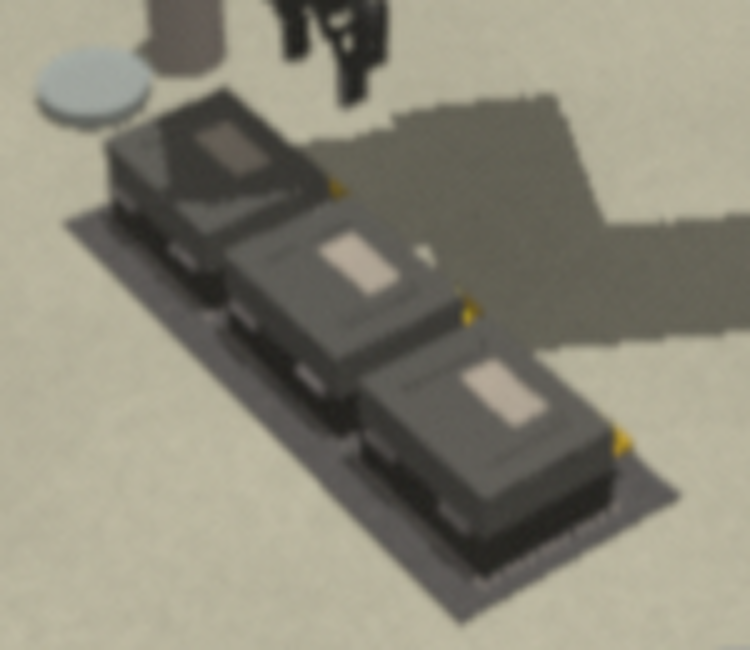

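Run:
```python
from h import *
goto(0.516,-0.033,0.129)
```

```text
shift [-1.000e-04 -1.659e-01  5.000e-04] spin 0.03 | pos [ 0.5214 -0.1988  0.1287] xaxis [-0.002  0.001 -1.   ] y [ 0.03  -1.    -0.001] gap 0.758 F [ 0.38 -0.11  0.39] t 5.45 q6 1.122
```

Emit:
{"name": "carry_out", "arguments": {"moves": [[[0.065,0,-0.04,0,0],[0.065,0,-0.08,0,0],[0.065,0,-0.12,0,0],[0.065,0,-0.155,0,0],[0.065,0.01,-0.166,0,0],[0.065,0.04,-0.166,0,0],[0.065,0.08,-0.166,0,0],[0.065,0.1,-0.166,0,0],[0.065,0.107,-0.166,0,0],[0.065,0.107,-0.166,0,0],[0.02,0.107,-0.166,0,0],[0.02,0.107,-0.166,0,0],[0.02,0.107,-0.166,0,0],[0.02,0.107,-0.166,0,0],[0.02,0.107,-0.166,0,0],[0.02,0.107,-0.166,0,0],[0.02,0.104,-0.166,0,0],[0.02,0.101,-0.166,0,0],[0.02,0.1,-0.166,0,0],[0.02,0.1,-0.166,0,0]]]}}

```text
clock: 7.12
tool_pos: [0.5167, -0.0328, 0.0295]
tool_rot: [-0.707, -0.011, 0.707, -0.01]
ft_force: [0.8, -0.7, -2.8]
finger_gap: 0.45
```

Run:
```python
from h import *
for i in range(5):
  d=eyes.snapshot("scene"); goto(0.516,-0.033,0.015)
a=cv2.imread("pics/scene0.png"); b=d["color"][:,:,::-1]
c=np.hstack([cv2.resize(x[165:235,210:290],None,fx=5,fy=5,interpolation=cv2.INTER_CUBIC) for x in (a,b)])
cv2.imwrite("pics/cmp2.png",c)
```

```text
shift [0.0143 0.0002 0.0006] spin 0.04 | pos [ 0.5166 -0.0328  0.0293] xaxis [-0.001  0.001 -1.   ] y [ 0.03  -1.    -0.001] gap 0.443 F [ 0.86 -1.16 -1.62] t 7.1667 q6 1.417
shift [0.0141 0.0002 0.0004] spin 0.03 | pos [ 0.5165 -0.0328  0.0291] xaxis [-0.002  0.001 -1.   ] y [ 0.03  -1.    -0.001] gap 0.45 F [ 0.92  0.33 -2.17] t 7.2167 q6 1.417
shift [0.014  0.0003 0.0003] spin 0.03 | pos [ 0.5164 -0.0327  0.029 ] xaxis [-0.002  0.001 -1.   ] y [ 0.03  -1.    -0.001] gap 0.446 F [ 0.84 -0.84 -1.73] t 7.2667 q6 1.417
shift [0.0139 0.0003 0.0003] spin 0.03 | pos [ 0.5163 -0.0328  0.0289] xaxis [-0.002  0.001 -1.   ] y [ 0.03  -1.    -0.001] gap 0.445 F [-0.22  0.02 -2.31] t 7.3167 q6 1.417
shift [0.0139 0.0003 0.0002] spin 0.04 | pos [ 0.5163 -0.0327  0.0289] xaxis [-0.002  0.001 -1.   ] y [ 0.03  -1.    -0.001] gap 0.444 F [-0.03 -0.27 -1.94] t 7.3667 q6 1.417
```

View pics/cmp2.png

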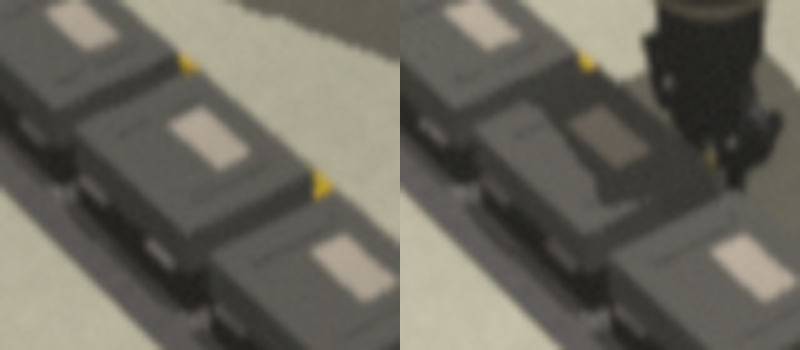

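Emit:
{"name": "carry_out", "arguments": {"moves": [[[0.02,0.002,0,0,0],[0.02,0.004,0,0,0],[0.02,0.006,0,0,0],[0.02,0.008,0,0,0],[0.02,0.0085,0,0,0],[0.065,0.0085,0,0,0],[0.065,0.0085,0,0,0],[0.065,0.0085,0,0,0],[0.065,0.0085,0,0,0],[0.06,-0.02,0,0,0],[0.06,-0.06,0,0,0],[0.05,-0.1,0,0,0],[0.05,-0.1,0.04,-0.008,0],[0.05,-0.1,0.08,-0.008,0],[0.05,-0.1,0.12,-0.008,0],[0.05,-0.1,0.16,-0.008,0],[0.05,-0.1,0.2,-0.008,0],[0.05,-0.1,0.235,-0.008,0],[0.05,-0.1,0.246,-0.008,0],[0.05,-0.1,0.246,-0.008,0]]]}}

```text
clock: 9.03
tool_pos: [0.5317, -0.2815, 0.1283]
tool_rot: [-0.707, -0.01, 0.708, -0.009]
ft_force: [0.2, 0.7, 0.2]
finger_gap: 0.587
```

Run:
```python
from h import *
d=eyes.snapshot("wrist"); save(d,"w6")
H=hsv(d)
bl=cv2.inRange(H,(105,120,40),(125,255,255))
for a,c,b,m in blobs(bl): print("B",a,c.round(1),b,"tab",ray(d,c,0.0495).round(4))
goto(0.5318,-0.2785,0.04)
print(d["R"].round(3).tolist(),(-d["R"].T@d["t"]).round(4))
```

```text
B 625 [ 41.2 216.5] [ 13 203  49  22] tab [[ 0.5276 -0.1206  0.0495]]
B 370 [282.9 216.4] [263 212  41  10] tab [[ 0.532  -0.2805  0.0495]]
shift [ 0.0882 -0.0007 -0.0006] spin -0.1 | pos [ 0.5314 -0.2794  0.1282] xaxis [-0.002  0.001 -1.   ] y [ 0.027 -1.    -0.002] gap 0.586 F [-0.45  1.18  0.04] t 9.0833 q6 1.009
[[0.027, -1.0, -0.001], [-0.948, -0.026, 0.316], [-0.316, -0.008, -0.949]] [ 0.6119 -0.2794  0.2697]
```

View pics/w6.png

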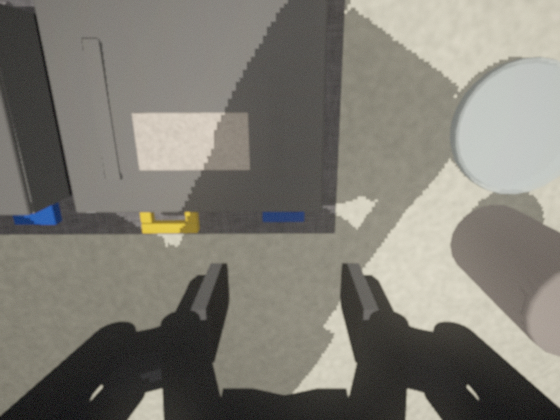

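Run:
```python
from h import *
d=eyes.snapshot("wrist")
H=hsv(d)
bl=cv2.inRange(H,(105,120,40),(125,255,255))
for a,c,b,m in blobs(bl,200): print("B",a,c.round(1),b,"front edge",ray(d,[[c[0],b[1]+b[3]-0.5],[b[0],c[1]],[b[0]+b[2],c[1]]],0.0455).round(4).tolist())
goto(0.5318,-0.2795,0.037)
```

```text
B 636 [ 43.9 216.1] [ 16 203  48  22] front edge [[0.5198, -0.1164, 0.0455], [0.5254, -0.0988, 0.0455], [0.5263, -0.131, 0.0455]]
B 364 [286.1 216. ] [266 212  41   9] front edge [[0.5274, -0.2806, 0.0455], [0.5302, -0.267, 0.0455], [0.531, -0.2946, 0.0455]]
shift [ 0.0911  0.0016 -0.0007] spin -0.02 | pos [ 0.5313 -0.2781  0.1282] xaxis [-0.003  0.002 -1.   ] y [ 0.029 -1.    -0.002] gap 0.586 F [0.35 1.1  0.54] t 9.1333 q6 1.009
```

Emit:
{"name": "carry_out", "arguments": {"moves": [[[0.05,0.04,0.002,0,0],[0.05,0.075,0.002,0,0],[0.05,0.091,0.002,0,0],[0.05,0.091,0.002,0,0],[0.05,0.091,0.002,0,0],[0.026,0.091,0.002,0,0],[0.026,0.091,0.002,0,0],[0.026,0.091,0.002,0,0],[0.026,0.091,0.002,0,0],[0.026,0.091,0.002,0,0]]]}}

```text
clock: 9.97
tool_pos: [0.5321, -0.2802, 0.0389]
tool_rot: [-0.707, -0.01, 0.707, -0.01]
ft_force: [1.2, 2.8, 7.3]
finger_gap: 0.312
```

Run:
```python
from h import *
goto(0.5318,-0.2795,0.037)
d=eyes.snapshot("wrist"); save(d,"w7")
goto(0.5318,-0.2795,0.037)
```

```text
shift [ 0.0019 -0.0007  0.0003] spin -0.03 | pos [ 0.5321 -0.2802  0.0389] xaxis [-0.001  0.001 -1.   ] y [ 0.028 -1.    -0.001] gap 0.312 F [1.18 2.76 7.34] t 9.9667 q6 1.006
shift [ 0.0019 -0.0007  0.0003] spin -0.03 | pos [ 0.5322 -0.2802  0.0389] xaxis [-0.     0.001 -1.   ] y [ 0.028 -1.    -0.001] gap 0.309 F [0.89 3.11 7.45] t 10.0167 q6 1.006
```

View pics/w7.png

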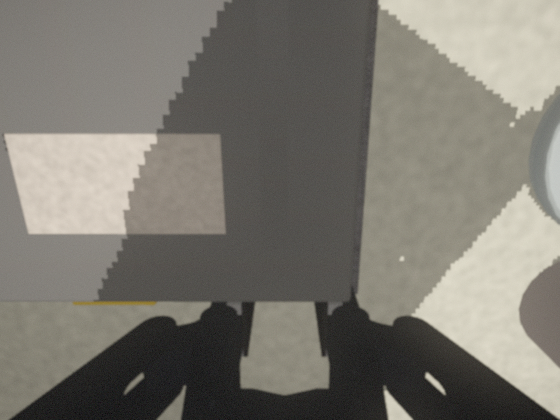

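Emit:
{"name": "carry_out", "arguments": {"moves": [[[0.026,-0.0055,0,0,0],[0.026,-0.011,0,-0.001,0],[0.026,-0.0163,0,-0.0017,0],[0.026,-0.0216,0,-0.0027,0],[0.026,-0.027,0,-0.004,0],[0.026,-0.0322,0,-0.0055,0],[0.026,-0.0322,0,-0.0055,0]]]}}

```text
clock: 10.6
tool_pos: [0.5383, -0.2803, 0.0722]
tool_rot: [0.707, 0.01, -0.707, 0.01]
ft_force: [1.7, 1.2, -2.6]
finger_gap: 0.315
```

Run:
```python
from h import *
goto(0.5318,-0.2795,0.037)
d=eyes.snapshot("wrist"); save(d,"w8")
d=eyes.snapshot("scene"); save(d,"s8",(180,140,330,270),5)
goto(0.5318,-0.2795,0.037)
```

```text
shift [ 0.0352 -0.0009  0.0065] spin -0.03 | pos [ 0.5383 -0.2803  0.0722] xaxis [ 0.001  0.    -1.   ] y [ 0.029 -1.    -0.   ] gap 0.315 F [ 1.67  1.24 -2.58] t 10.6 q6 1.011
shift [ 0.0343 -0.0009  0.0062] spin -0.03 | pos [ 0.538  -0.2802  0.0713] xaxis [ 0.  0. -1.] y [ 0.028 -1.    -0.   ] gap 0.309 F [ 3.23 -0.07 -2.27] t 10.7 q6 1.011
```

View pics/w8.png

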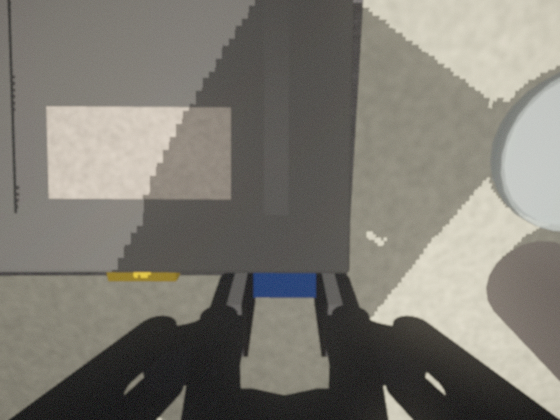

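View pics/s8.png

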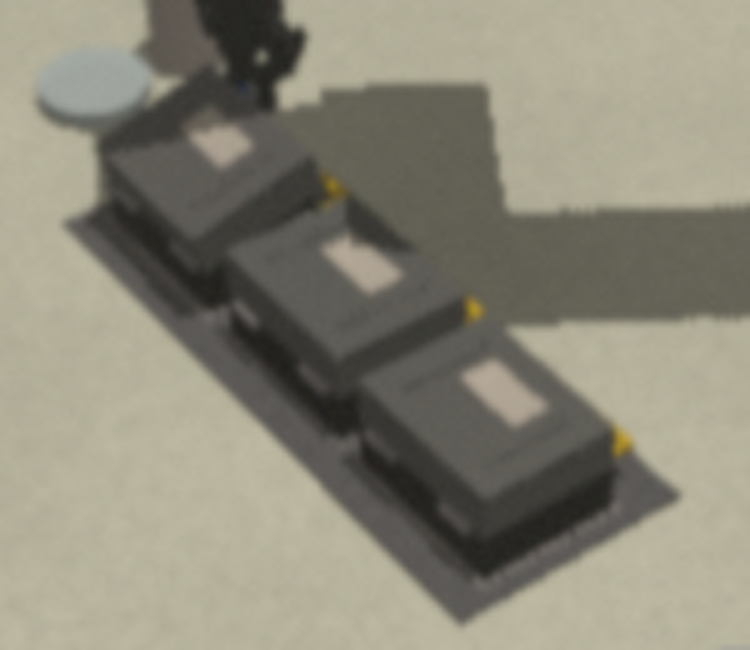

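Emit:
{"name": "carry_out", "arguments": {"moves": [[[0.026,-0.0103,0,-0.0035,0],[0.026,-0.0202,0,-0.0081,0],[0.026,-0.0297,0,-0.0135,0],[0.026,-0.0387,0,-0.0197,0],[0.026,-0.047,0,-0.0266,0],[0.026,-0.0549,0,-0.0343,0],[0.026,-0.062,0,-0.0426,0],[0.026,-0.0683,0,-0.0515,0],[0.026,-0.0738,0,-0.0609,0]]]}}

```text
clock: 11.45
tool_pos: [0.5998, -0.2787, 0.1459]
tool_rot: [0.707, 0.01, -0.707, 0.01]
ft_force: [0.5, -0.5, -4.2]
finger_gap: 0.311
```

Run:
```python
from h import *
d=eyes.snapshot("wrist"); save(d,"w9")
d=eyes.snapshot("scene"); save(d,"s9",(180,140,330,270),5)
goto(0.5318,-0.2795,0.037)
```

```text
shift [ 0.109  -0.0014  0.0693] spin 0.0 | pos [ 0.6009 -0.2788  0.1461] xaxis [ 0.002 -0.001 -1.   ] y [ 0.029 -1.     0.001] gap 0.311 F [ 1.45 -0.68 -4.44] t 11.55 q6 1.061
```

View pics/w9.png

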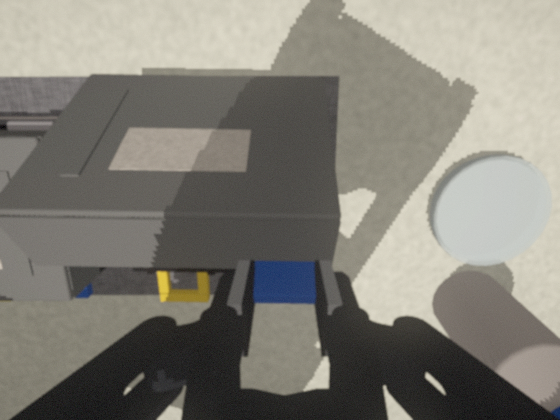

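View pics/s9.png

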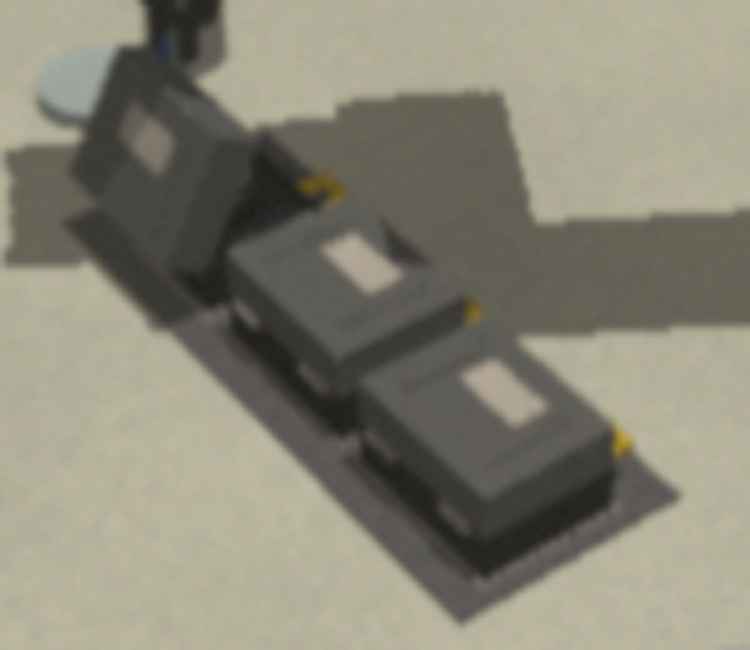

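Emit:
{"name": "carry_out", "arguments": {"moves": [[[0.026,-0.0037,0,-0.008,0],[0.026,-0.0075,0,-0.018,0],[0.026,-0.0104,0,-0.0285,0],[0.026,-0.0124,0,-0.0395,0],[0.026,-0.0134,0,-0.05,0],[0.026,-0.0135,0,-0.061,0],[0.026,-0.0126,0,-0.072,0],[0.026,-0.0126,0,-0.072,0],[0.05,-0.0126,0,-0.072,0],[0.05,-0.0126,0,-0.072,0],[0.05,-0.0126,0,-0.072,0],[0.05,-0.03,0,-0.072,0],[0.05,-0.07,0,-0.072,0],[0.06,-0.11,0,-0.03,0],[0.0854,-0.14,0,0.0,0],[0.0854,-0.14,0,0.0,0]]]}}

```text
clock: 12.88
tool_pos: [0.5984, -0.2793, 0.2904]
tool_rot: [0.709, 0.009, -0.705, 0.011]
ft_force: [1.1, -0.7, 0.3]
finger_gap: 0.953
```

Run:
```python
from h import *
d=eyes.snapshot("wrist"); save(d,"w10")
d=eyes.snapshot("scene"); save(d,"s10",(180,140,330,270),5)
d=eyes.snapshot("top"); save(d,"t10",(225,115,445,240),3.6)
goto(0.60,-0.2287,0.09)
```

```text
shift [ 0.1978 -0.0509 -0.0003] spin -0.06 | pos [ 0.6002 -0.2792  0.2879] xaxis [ 0.005 -0.002 -1.   ] y [ 0.028 -1.     0.002] gap 0.997 F [ 0.59  0.96 -0.45] t 13.0333 q6 1.061
```

View pics/w10.png

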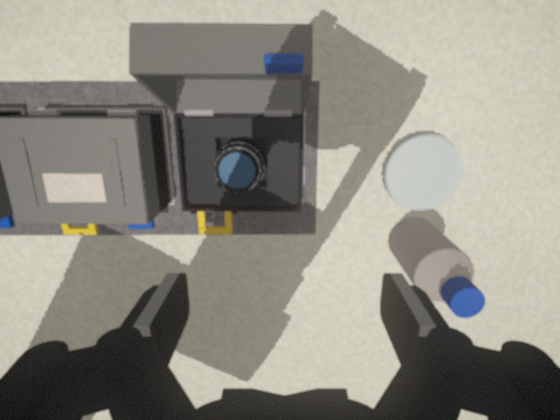

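View pics/s10.png

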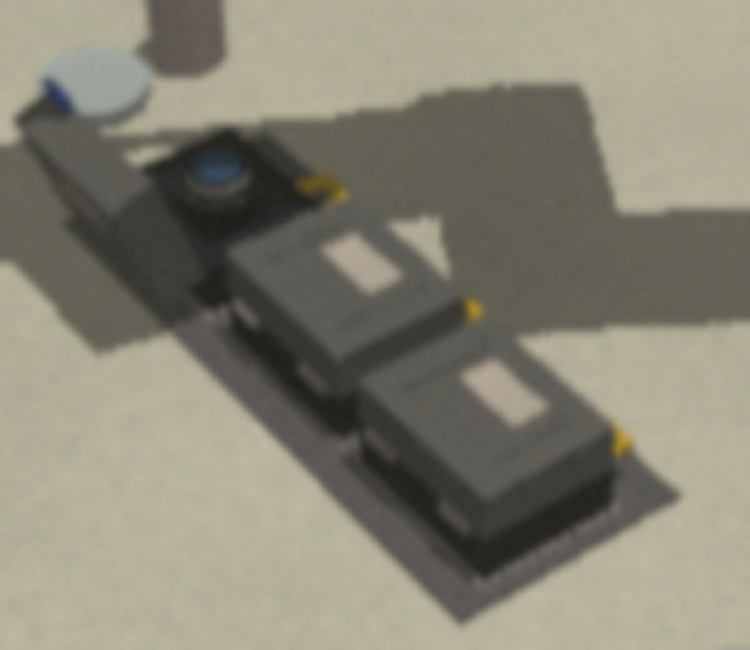

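View pics/t10.png

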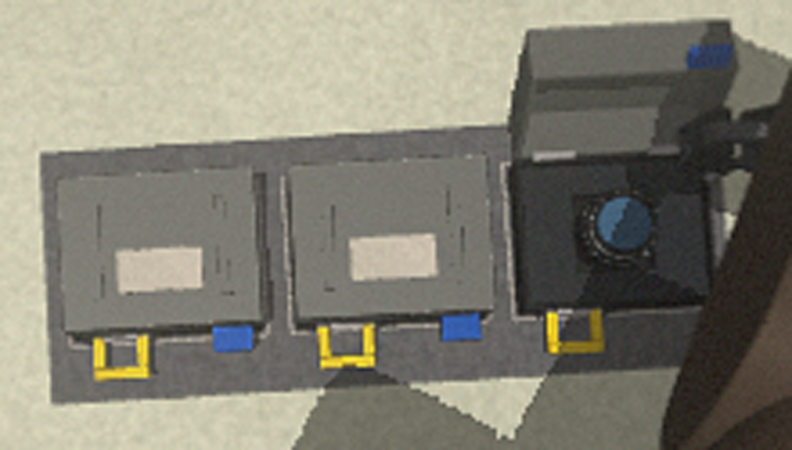

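Run:
```python
from h import *
for n,lo in (("top",(95,60,50)),("wrist",(95,60,50))):
    d=eyes.snapshot(n); H=hsv(d)
    m=cv2.inRange(H,lo,(118,200,255))
    for a,c,b,mm in blobs(m,60):
        x0,y0,w,h=b; print(n,a,c.round(1),b,ray(d,[x0+w/2-.5,y0+h/2-.5],0.071).round(4), ray(d,c,0.071).round(4))
goto(0.6004,-0.2287,0.09)
goto(0.6004,-0.2287,0.036)
```

```text
top 351 [94.4 98.2] [58 48 59 85] [[0.8595 0.5798 0.071 ]] [[0.836  0.5592 0.071 ]]
top 65 [53.4 78.7] [48 60 12 43] [[0.8887 0.6726 0.071 ]] [[0.8952 0.673  0.071 ]]
top 663 [162.9 141.4] [149 127  29  29] [[0.7133 0.3746 0.071 ]] [[0.7124 0.3749 0.071 ]]
top 80 [421.8 130.1] [416 127  13   7] [[ 0.72   -0.2968  0.071 ]] [[ 0.7197 -0.2963  0.071 ]]
top 84 [ 44.2 176.4] [ 21 170  41  12] [[0.6334 0.7003 0.071 ]] [[0.6308 0.6914 0.071 ]]
top 173 [398.  176.5] [391 170  15  14] [[ 0.6008 -0.2289  0.071 ]] [[ 0.6008 -0.2288  0.071 ]]
top 1260 [173.2 195.2] [154 176  40  40] [[0.5695 0.3476 0.071 ]] [[0.5702 0.3482 0.071 ]]
top 2454 [100.3 221.7] [ 73 194  56  56] [[0.5078 0.5388 0.071 ]] [[0.5072 0.5393 0.071 ]]
top 88 [352.7 205.3] [347 202  12   8] [[ 0.53  -0.11   0.071]] [[ 0.5304 -0.1105  0.071 ]]
top 85 [289.  208.4] [284 205  12   8] [[0.5271 0.0501 0.071 ]] [[0.5274 0.0515 0.071 ]]
wrist 778 [284.2  65.3] [265  55  40  22] [[ 0.7028 -0.2764  0.071 ]] [[ 0.7029 -0.2761  0.071 ]]
wrist 1103 [236.8 172.3] [218 154  38  37] [[ 0.5995 -0.23    0.071 ]] [[ 0.5992 -0.2303  0.071 ]]
wrist 150 [  5.7 224.1] [  0 217  13  14] [[0.5358 0.0186 0.071 ]] [[0.5351 0.019  0.071 ]]
wrist 146 [141.5 228.4] [127 223  27   9] [[ 0.5358 -0.1249  0.071 ]] [[ 0.5343 -0.1264  0.071 ]]
wrist 1287 [464.8 300.9] [443 280  45  42] [[ 0.4547 -0.4936  0.071 ]] [[ 0.4542 -0.4934  0.071 ]]
shift [ 0.1954 -0.05   -0.0008] spin -0.01 | pos [ 0.6006 -0.2787  0.2855] xaxis [ 0.002 -0.    -1.   ] y [ 0.029 -1.     0.   ] gap 1.001 F [-1.    0.48 -0.05] t 13.1333 q6 1.061
shift [ 0.2494 -0.05   -0.0007] spin -0.01 | pos [ 0.6006 -0.2787  0.2855] xaxis [ 0.002 -0.    -1.   ] y [ 0.029 -1.     0.   ] gap 1.001 F [-1.    0.48 -0.05] t 13.1333 q6 1.061
```

Emit:
{"name": "carry_out", "arguments": {"moves": [[[0.0854,0.0,-0.04,0,0],[0.0854,0.04,-0.0495,0,0],[0.0854,0.08,-0.0495,0,0],[0.0854,0.12,-0.0495,0,0],[0.0854,0.155,-0.0495,0,0],[0.0854,0.175,-0.0495,0,0],[0.0854,0.175,-0.0495,0,0],[0.0854,0.175,-0.0495,0,0]]]}}

```text
clock: 13.8
tool_pos: [0.599, -0.2286, 0.1086]
tool_rot: [-0.707, -0.011, 0.708, -0.01]
ft_force: [-0.0, -0.6, 0.1]
finger_gap: 0.995
```

Run:
```python
from h import *
d=eyes.snapshot("wrist"); save(d,"w11"); H=hsv(d)
m=cv2.inRange(H,(95,60,50),(118,200,255))
for a,c,b,mm in blobs(m,300):
        x0,y0,w,h=b; print(a,c.round(1),b,ray(d,[x0+w/2-.5,y0+h/2-.5],0.071).round(4))
goto(0.6002,-0.2293,0.036)
```

```text
6053 [485.4  23.4] [418   0 142  50] [[ 0.7097 -0.318   0.071 ]]
3530 [287.5 241.9] [253 210  70  65] [[ 0.5993 -0.2303  0.071 ]]
shift [ 0.0743  0.0002 -0.0001] spin 0.0 | pos [ 0.6    -0.2291  0.1103] xaxis [ 0.001 -0.    -1.   ] y [ 0.029 -1.     0.   ] gap 1.0 F [0.65 0.74 0.15] t 13.85 q6 1.129
```

View pics/w11.png

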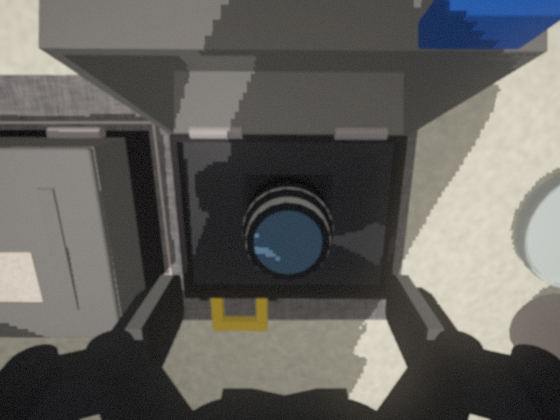

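Emit:
{"name": "carry_out", "arguments": {"moves": [[[0.0854,0.025,0.0005,0,0],[0.0854,0.045,0.0005,0,0],[0.0854,0.06,0.0005,0,0],[0.0854,0.07,0.0005,0,0],[0.0854,0.073,0.0005,0,0],[0.0854,0.073,0.0005,0,0],[0.04,0.073,0.0005,0,0],[0.04,0.073,0.0005,0,0],[0.04,0.073,0.0005,0,0],[0.04,0.073,0.0005,0,0],[0.04,0.073,0.0005,0,0],[0.04,0.073,0.0005,0,0],[0.04,0.073,0.0005,0,0]]]}}

```text
clock: 14.93
tool_pos: [0.6008, -0.23, 0.0388]
tool_rot: [0.708, 0.01, -0.706, 0.011]
ft_force: [-1.7, -0.0, 10.4]
finger_gap: 0.618
```

Run:
```python
from h import *
d=eyes.snapshot("wrist"); save(d,"w12")
goto(0.6002,-0.2293,0.036)
```

```text
shift [ 0.0028 -0.0008  0.0006] spin -0.0 | pos [ 0.6008 -0.23    0.0388] xaxis [ 0.003 -0.001 -1.   ] y [ 0.029 -1.     0.001] gap 0.62 F [-2.    0.31 10.36] t 14.9833 q6 1.128
```

View pics/w12.png

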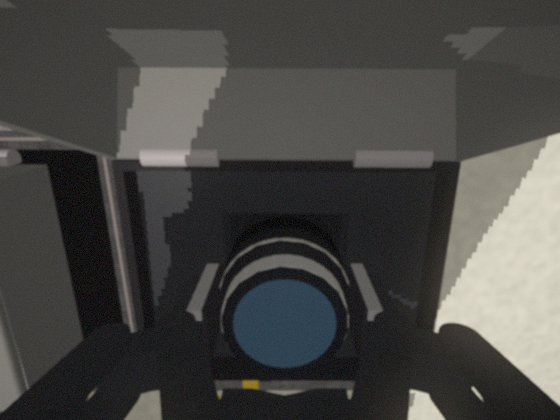

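Emit:
{"name": "carry_out", "arguments": {"moves": [[[0.04,-0.004,0,0,0],[0.04,-0.01,0,0,0],[0.04,-0.02,0,0,0],[0.04,-0.035,0,0,0],[0.04,-0.055,0,0,0],[0.04,-0.08,0,0,0],[0.04,-0.11,0,0,0],[0.04,-0.135,0,0,0],[0.04,-0.15,0,0,0],[0.04,-0.15,0,0,0],[0.04,-0.15,0,0,0]]]}}

```text
clock: 15.9
tool_pos: [0.6006, -0.23, 0.1897]
tool_rot: [0.709, 0.01, -0.705, 0.011]
ft_force: [-0.3, 0.3, -6.2]
finger_gap: 0.618
```

Run:
```python
from h import *
d=eyes.snapshot("wrist"); save(d,"w13")
d=eyes.snapshot("scene"); save(d,"s13",(170,100,330,270),4)
goto(0.5795,0.3665,0.18)
goto(0.5795,0.3665,0.038)
```

```text
shift [ 0.0076 -0.5964  0.0027] spin 0.0 | pos [ 0.5995 -0.2295  0.1876] xaxis [ 0.001 -0.    -1.   ] y [ 0.029 -1.     0.   ] gap 0.617 F [-0.24  0.06 -6.07] t 16.0 q6 1.128
shift [ 0.1496 -0.5964  0.0029] spin 0.0 | pos [ 0.5995 -0.2295  0.1876] xaxis [ 0.001 -0.    -1.   ] y [ 0.029 -1.     0.   ] gap 0.617 F [-0.24  0.06 -6.07] t 16.0 q6 1.128
```

View pics/w13.png

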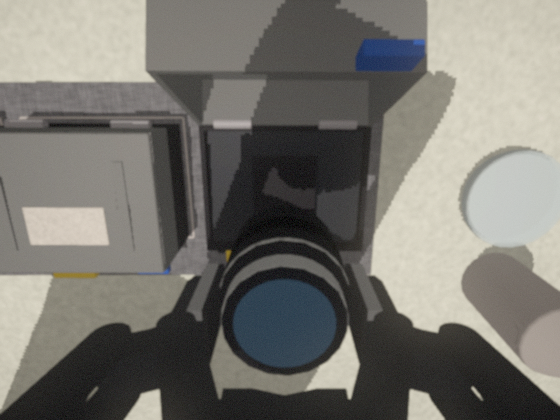

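View pics/s13.png

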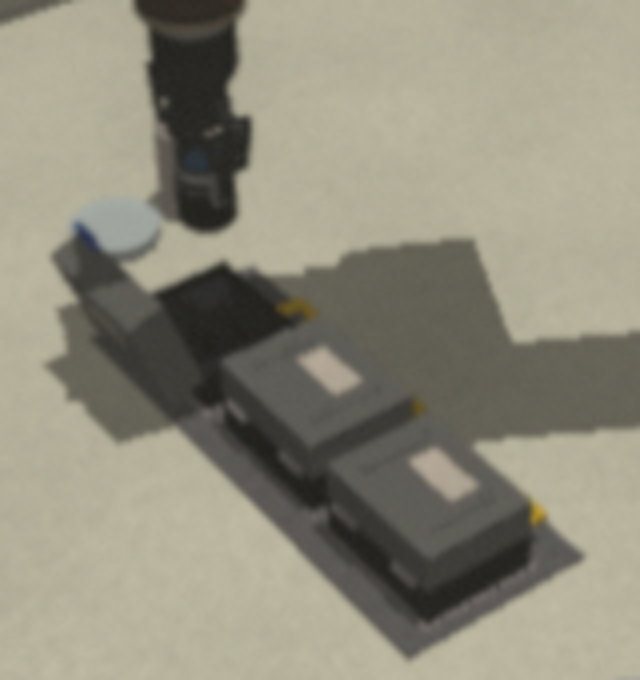

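Emit:
{"name": "carry_out", "arguments": {"moves": [[[0.04,0,-0.01,0,0],[0.04,0,-0.035,0,0],[0.04,0,-0.07,0,0],[0.04,0,-0.11,0,0],[0.04,0,-0.15,0,0],[0.04,0,-0.19,0,0],[0.04,0,-0.23,0,0],[0.04,0,-0.27,0,0],[0.04,0,-0.31,0,0],[0.04,0,-0.35,0,0],[0.04,0,-0.39,0,0],[0.04,0,-0.43,0.003,0],[0.04,0,-0.47,0.003,0],[0.04,0,-0.51,0.003,0],[0.04,0,-0.545,0.003,0],[0.04,0,-0.57,0.003,0],[0.04,0,-0.588,0.003,0],[0.04,0,-0.5965,0.003,0],[0.04,0,-0.5965,0.003,0],[0.04,0,-0.5965,0.003,0]]]}}

```text
clock: 17.67
tool_pos: [0.5788, 0.3659, 0.1868]
tool_rot: [0.707, 0.01, -0.707, 0.011]
ft_force: [0.4, -0.1, -4.7]
finger_gap: 0.618
```

Run:
```python
from h import *
d=eyes.snapshot("wrist"); save(d,"w14")
H=hsv(d); m=cv2.inRange(H,(100,120,40),(125,255,255))
for a,c,b,mm in blobs(m,300): print(a,c.round(1),b,ray(d,c,0.006).round(4))
e=eyes.snapshot("scene"); save(e,"s14",(200,150,450,350),3)
goto(0.5795,0.3665,0.038)
```

```text
3743 [258.2  22. ] [209   0  97  55] [[0.7106 0.391  0.006 ]]
7244 [291.3 173.2] [230 124 113  98] [[0.5854 0.3594 0.006 ]]
17138 [ 81.7 236.3] [  4 166 157 142] [[0.5158 0.5634 0.006 ]]
shift [ 0.1492 -0.0014 -0.0002] spin -0.05 | pos [0.5792 0.3652 0.1872] xaxis [ 0.001 -0.001 -1.   ] y [ 0.028 -1.     0.001] gap 0.619 F [-0.57 -0.32 -5.26] t 17.7667 q6 2.062
```

View pics/w14.png

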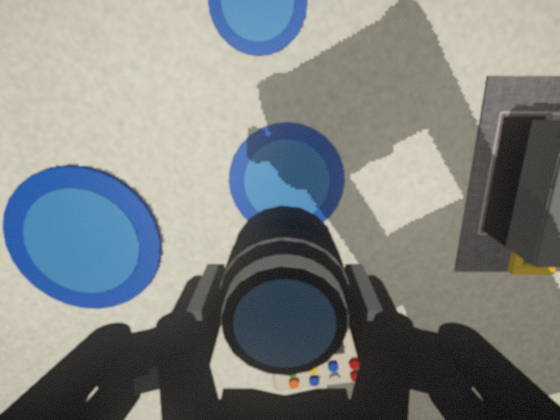

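View pics/s14.png

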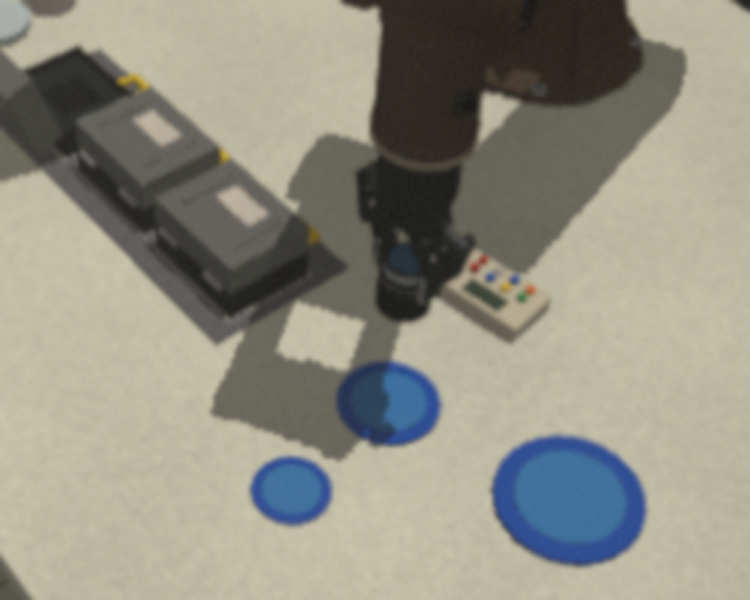

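Emit:
{"name": "carry_out", "arguments": {"moves": [[[0.04,0.02,-0.0005,0,0],[0.04,0.055,-0.0005,0,0],[0.04,0.085,-0.0005,0,0],[0.04,0.11,-0.0005,0,0],[0.04,0.125,-0.0005,0,0],[0.04,0.135,-0.0005,0,0],[0.04,0.141,-0.0005,0,0],[0.04,0.144,-0.0005,0,0],[0.04,0.144,-0.0005,0,0],[0.04,0.144,-0.0005,0,0]]]}}

```text
clock: 18.6
tool_pos: [0.58, 0.3657, 0.0443]
tool_rot: [0.708, 0.01, -0.706, 0.01]
ft_force: [0.6, -0.5, -4.2]
finger_gap: 0.617
```

Run:
```python
from h import *
d=eyes.snapshot("wrist"); save(d,"w15")
e=eyes.snapshot("scene"); save(e,"s15",(250,200,400,330),5)
goto(0.5795,0.3665,0.038)
```

```text
shift [ 0.0064 -0.0006  0.0004] spin -0.06 | pos [0.5799 0.3659 0.0444] xaxis [ 0.002 -0.    -1.   ] y [ 0.028 -1.     0.   ] gap 0.618 F [ 0.08  0.38 -4.9 ] t 18.7 q6 2.063
```

View pics/s15.png

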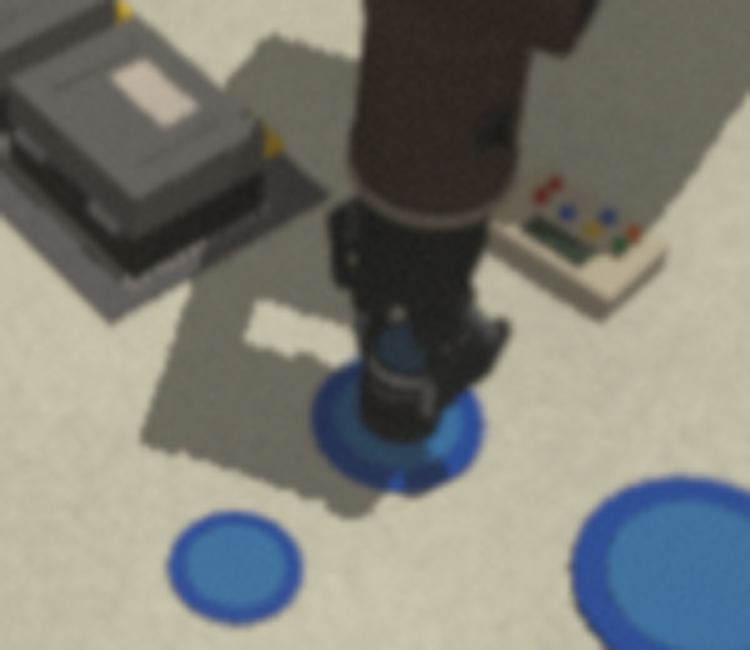

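Emit:
{"name": "carry_out", "arguments": {"moves": [[[0.04,0.0015,0,0,0],[0.04,0.003,0,0,0],[0.04,0.0045,0,0,0],[0.04,0.0055,0,0,0],[0.04,0.006,0,0,0],[0.04,0.006,0,0,0]]]}}

```text
clock: 19.2
tool_pos: [0.5798, 0.3658, 0.0382]
tool_rot: [0.708, 0.01, -0.706, 0.01]
ft_force: [0.4, 0.0, -4.3]
finger_gap: 0.617
```

Not in contact yet; creep further.

Emit:
{"name": "carry_out", "arguments": {"moves": [[[0.04,0.0008,0,0,0],[0.04,0.0015,0,0,0],[0.04,0.0015,0,0,0]]]}}

```text
clock: 19.45
tool_pos: [0.5799, 0.3659, 0.0378]
tool_rot: [0.708, 0.01, -0.706, 0.01]
ft_force: [-4.8, -4.3, 13.4]
finger_gap: 0.614
```

Run:
```python
from h import *
goto(0.5795,0.3665,0.038)
```

```text
shift [-0.0002 -0.0006  0.0004] spin -0.05 | pos [0.5799 0.3659 0.0378] xaxis [ 0.002 -0.    -1.   ] y [ 0.028 -1.     0.   ] gap 0.614 F [-4.8  -4.28 13.37] t 19.45 q6 2.063
```

Emit:
{"name": "carry_out", "arguments": {"moves": [[[0.04,0,0,0,0],[0.04,0,0,0,0],[0.07,0,0,0,0],[0.0854,0,0,0,0],[0.0854,0,0,0,0],[0.0854,0,0,0,0],[0.0854,0,0,0,0],[0.0854,0,0,0,0],[0.0854,0,0,0,0]]]}}

```text
clock: 20.2
tool_pos: [0.5799, 0.3659, 0.0378]
tool_rot: [0.708, 0.01, -0.706, 0.01]
ft_force: [-0.3, 0.1, -0.2]
finger_gap: 0.998
```

Run:
```python
from h import *
d=eyes.snapshot("wrist"); save(d,"w16")
goto(0.5795,0.3665,0.038)
```

```text
shift [-0.0002 -0.0007  0.0004] spin -0.05 | pos [0.5799 0.3659 0.0378] xaxis [ 0.002 -0.    -1.   ] y [ 0.028 -1.     0.   ] gap 1.001 F [-0.29  0.37 -0.65] t 20.25 q6 2.063
```

View pics/w16.png

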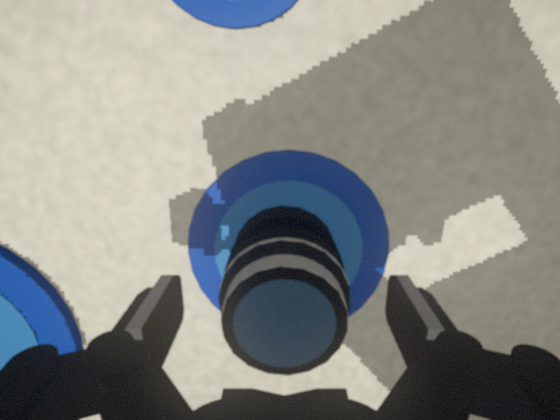

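Released and standing centrally on the disc, with the fingers clear on both sides (tips at about (170,280) and (395,280), objective (285,290)). Retreat straight up, then aside.

Emit:
{"name": "carry_out", "arguments": {"moves": [[[0.0854,-0.01,0,0,0],[0.0854,-0.03,0,0,0],[0.0854,-0.06,0,0,0],[0.0854,-0.1,0,0,0],[0.0854,-0.14,0,0,0],[0.0854,-0.18,0,0,0],[0.0854,-0.2,0,0,0],[0.0854,-0.2,-0.04,0.03,0],[0.0854,-0.2,-0.08,0.06,0],[0.0854,-0.2,-0.12,0.06,0],[0.0854,-0.2,-0.16,0.06,0],[0.0854,-0.2,-0.19,0.06,0],[0.0854,-0.2,-0.2,0.06,0],[0.0854,-0.2,-0.2,0.06,0],[0.0854,-0.2,-0.2,0.06,0]]]}}

```text
clock: 21.5
tool_pos: [0.5134, 0.5643, 0.2377]
tool_rot: [0.708, 0.01, -0.706, 0.011]
ft_force: [0.3, 0.1, 0.2]
finger_gap: 0.999
```

Run:
```python
from h import *
d=eyes.snapshot("top"); save(d,"t17")
H=hsv(d)
y=cv2.inRange(H,(20,120,80),(35,255,255)); 
for a,c,b,m in blobs(y): print("Y",a,c.round(1),b,ray(d,c,0.031).round(4))
bl=cv2.inRange(H,(95,60,50),(125,255,255))
for a,c,b,m in blobs(bl): print("B",a,c.round(1),b,"z6",ray(d,c,0.006).round(4),"z70",ray(d,c,0.07).round(4))
e=eyes.snapshot("scene"); save(e,"s17")
save(e,"s17z",(250,200,400,330),5)
goto(0.5795,0.3665,0.038)
```

```text
Y 102 [384.6 208. ] [377 201  16  12] [[ 0.5247 -0.1981  0.031 ]]
Y 100 [320.9 211.8] [313 205  16  12] [[ 0.5198 -0.0311  0.031 ]]
Y 109 [258.4 215.1] [251 208  16  13] [[0.5157 0.1328 0.031 ]]
B 426 [86.6 93.9] [48 48 69 85] z6 [[0.8712 0.6087 0.006 ]] z70 [[0.8491 0.5811 0.07  ]]
B 664 [162.9 141.4] [149 127  29  29] z6 [[0.7279 0.3926 0.006 ]] z70 [[0.7127 0.3752 0.07  ]]
B 81 [421.8 130.1] [416 127  13   7] z6 [[ 0.7357 -0.3129  0.006 ]] z70 [[ 0.7201 -0.2966  0.07  ]]
B 147 [ 36.5 174.6] [ 12 168  50  14] z6 [[0.6479 0.7473 0.006 ]] z70 [[0.6365 0.7131 0.07  ]]
B 848 [175.2 196.2] [154 175  40  41] z6 [[0.5757 0.3591 0.006 ]] z70 [[0.5677 0.3434 0.07  ]]
B 145 [166.5 191.1] [159 185  15  14] z6 [[0.5902 0.3829 0.006 ]] z70 [[0.5816 0.366  0.07  ]]
B 2422 [100.9 221.9] [ 73 194  56  56] z6 [[0.5117 0.5638 0.006 ]] z70 [[0.5068 0.5383 0.07  ]]
B 85 [352.7 205.2] [347 202  12   8] z6 [[ 0.5368 -0.1176  0.006 ]] z70 [[ 0.5307 -0.1106  0.07  ]]
B 86 [289.  208.4] [284 205  12   8] z6 [[0.5334 0.0524 0.006 ]] z70 [[0.5274 0.0513 0.07  ]]
B 178 [497.9 211. ] [490 204  17  14] z6 [[ 0.5099 -0.5042  0.006 ]] z70 [[ 0.505  -0.4788  0.07  ]]
shift [ 0.2002  0.198  -0.0596] spin -0.09 | pos [0.5141 0.5629 0.2379] xaxis [ 0.002 -0.001 -1.   ] y [ 0.027 -1.     0.001] gap 0.999 F [-0.05 -0.68 -0.4 ] t 21.6 q6 2.336
```

View pics/t17.png

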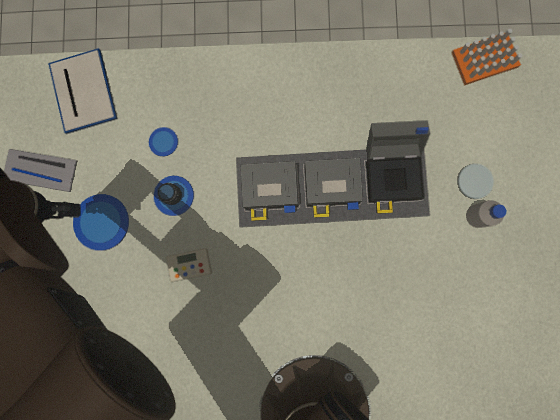

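View pics/s17.png

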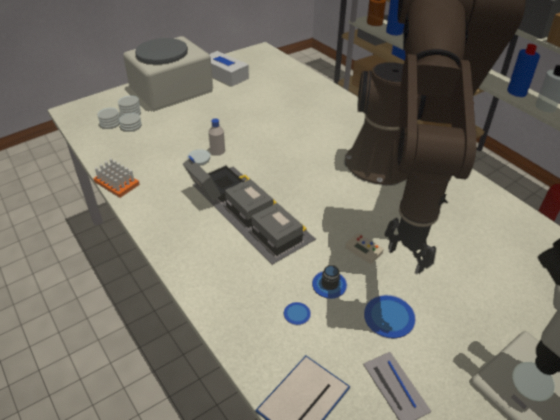

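View pics/s17z.png

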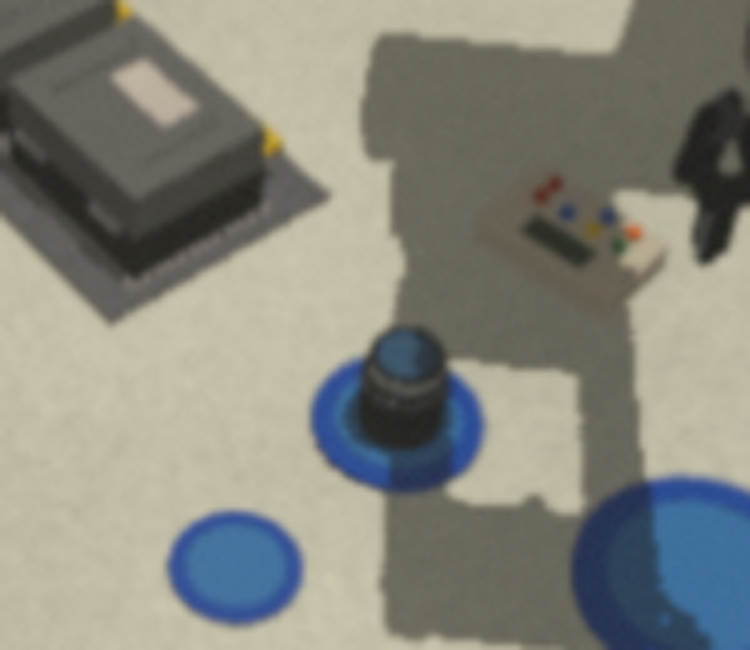

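```bash
python3 -c "
from workcell import manip
print(manip.close_job())"
```

```text
the job is handed in; nothing more can be done
None
```

The objective was in the right-hand case (place_3). It now stands upright on the middle-sized blue rest, and I handed the job in at about 21.6 s of the 69 s allowed. Handing in gave no verdict.

- **Finding it:** Hefting took about 4.8 N on the case at place_3 and about 2 N on the middle one. Both were let down again. I did not heft the left case.
- **Moving it:** I swung the loaded case's lid fully open by its blue tab, lifted the objective out and lowered it gently onto the rest. The wrist force reached about 13 N on contact.
- **Last checks:** In the top view the objective is about 3 mm from the rest's centre, and the scene view shows it upright. The handles are within about 1 mm of where they were, and both other cases are shut. The dish, counter and bottle look unmoved by eye; I measured only the bottle's cap, which is within about 3 mm of its first position. The arm is clear of everything.
- **Disagreements:** The first closing of the fingers pressed on the handle with about 7 N. The hefting readings (4.8 N and about 2 N) sat near or just above the top of the stated ranges, but the two cases were clearly different. No check failed.

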